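# Check a test station's guard flap and hold it at the set mark

## Robot

A 6-joint arm with a two-finger parallel gripper is mounted at the origin on the work surface. World frame = base frame: x ahead of the robot, y to its left, z up, the work surface at z = 0. Lengths are in mm, angles in rad, forces in N, time in s.
With the tool pointing down it reaches from about 275 to 750 mm from the base axis. Payload 10.2 kg.
Tool frame: the origin (TCP) lies at the very end of the fingers, on their centre line; the grasp point (between the pads) lies 19 mm behind it; z points along the fingers, y is the line along which they close (so a half turn about z gives the same grasp; the last joint's range is limited). The gripper opens to 85 mm and grips with 20 to 120 N. Pads are 22 mm wide; open, the fingers measure 114 mm over their backs; the gripper's body (76 mm by 85 mm) begins 54 mm behind the grasp point. The pads swing forward as they close: fully open they stand 13 mm farther back than shut.
Start: joints at [0.929, 0.313, 1.498, -0, 1.331, -0.223], TCP at [213.512, 479.629, 231.294] pointing down, gripper open.
Joint ranges: [-2.94, 2.94], [-0.97, 2.17], [0.19, 2.56], [-1.23, 4.37], [0.02, 3.11], [-2.88, 2.88]. Speed limits (rad/s): [2.39, 2.39, 3.01, 3.14, 3.14, 3.14].

## Interface

Orientations are given as a unit quaternion [w, x, y, z].
In Python, from rig import * gives the robot as it stands. The module is installed in compiled form; this text tells all that it offers.
- The arm moves only by the shell command python3 -m crank 'ROWS' [FORCE]. ROWS is JSON, a list that holds one entry, the list of rows, each a list of 7 numbers: the shift along the tool's x, y, z in units of 25 mm (1.0 is 25 mm), then the turn, a rotation vector about the tool's x, y, z in units of 8 degrees (1.0 is 8 degrees), then the finger opening in mm, from 0 to 85.4. A call has exactly 8 rows; each row shifts and turns the commanded pose from where the row before left it, along the tool's axes as they then stand; what a row does not reach is not made up. A row lasts 1/10 s, in which the tool goes at most 50 mm and 8.59 degrees, less where a joint would pass 70% of its speed; a pose out of reach is approached as far as the arm can. A call is refused whole if a number of a shift passes 1 or a number of a turn 1, either way. A call with a gripper value outside its range is refused whole. The fingers move at their own pace and stop on an object; FORCE is the grip in N (left out, the last holds). Time passes only in rows, so rows that do not move let the fingers close, or fill a call up. It gives the time, the measured TCP pose, the force, the opening and the grip force at its end, in the units of the state.
- sense(): the state, without advancing time (a new reading comes with each control period).
- capture(name): name is "scene" or "top"; returns the picture (480x640x3 uint8, blue, green, red); there is no depth.
- camera_model(name): a dict with "fx", "fy", "cx", "cy" (pixels), "world_from_camera" (4x4, takes a point from camera to world coordinates). Camera axes: x right, y up, looking along -z (the intrinsics and any distortion apply to the point x, -y, -z); pixel columns grow to the right and rows downward; lengths in mm; the calibration is good to about 2 mm. A picture is of the moment at which its call begins. camera_model takes no time and is no camera call.
- finish_job(): hands the job in; it is judged then, once.
The state is a dict: "time_s": time; "joints": joint angles; "dq": joint speeds; "tau": joint torques, N m; "eef_pos": TCP position; "ee_rot": TCP orientation; "force": force on the tool from outside, world axes, zero at the start; "wrist_torque": the same for the moment, N m; "grip_width": opening from 0.0 (shut) to 1.0 (fully open); "grip_force": force on a finger pad.
Only numpy, scipy, OpenCV 4.12 (cv2) and the standard library are available. Lean on these libraries where they do the work, as an engineer would, in place of code of your own. Each camera call takes 0.05 s, during which the arm holds its last target. There are 200 camera calls.

## Task

Check the hinge of the clear guard flap on the blue test station: lift the flap by its orange tube handle until you feel it come up against its top stop, then, without letting it drop, bring it back down until its red pointer stands on the yellow tab of the side scale, and finish while still holding it there with the gripper, because the flap falls shut by itself. Do not shift the yellow tab, and leave the blue bin, the wrench and the brass fitting beside the station where they are.

Things in the scene. Friction and masses are not known exactly. Their poses are not given: they have to be found in the camera images.
- station: fixed blue open-topped housing 160 (x) x 220 (y) x 108 mm high, foot plate 190 x 250 x 12 mm; white scale arc upright 118 to 124 mm left (+y) of its middle. Origin: centre of its underside, on the work surface; x points from the flap's free edge to its hinge (away from the robot, yaw within 0.35), z up. The hinge line runs along y through (80, 0, 110) mm.
- guard (a joint): flap angle, rad: 0 shut and level, grows as the free edge (robot side) swings up. Turns freely, no catch; falls shut when let go. A firm hidden stop ends it somewhere between 1.1 and 1.4 rad. Aluminium frame with clear window, 160 mm from hinge to free edge, 220 wide, 10 thick, 0.3 to 0.65 kg.
- handle (a point): middle of the flap's orange tube handle, 14 mm thick, parallel to the hinge, 45 mm ahead of the free edge; 128 mm clear between its two brackets, nothing near above or below. At (-205, 0, 5) mm in the flap's frame (origin on the hinge line, axes as the station's when shut): 115 mm high when shut. The tube can turn between the fingers, so the gripper can point down throughout.
- pointer (a point): tip of the red pointer, a small red bar on the flap's left edge, 160 mm from the hinge line, passing just outside the scale arc and the tab. It turns with the flap; axes are the flap's.
- mark (a point): outer end of the yellow tab's black centre line, 150 mm from the hinge line. The tab is a yellow block, 24 mm wide along the arc, clamped on the scale arc at the left side. Axes turned about the hinge line by the tab's angle: the pointer is on the centre line when the flap's angle equals the tab's.
- tab (a joint): angle in rad of the yellow tab's centre line on the scale, measured as the flap's angle is (0 level); set anew each time between 0.45 and 0.95. It stays where it is unless pushed hard.
- bin: loose blue plastic bin 150 x 100 x 75 mm high, 4 mm walls, beside the station; bystander. Origin: centre of its underside.
- wrench: loose steel wrench 170 mm long lying flat along its x axis; bystander. Origin: below its middle, on the work surface.
- fitting: loose brass fitting 36 mm across, 46 mm tall, standing; bystander. Origin: centre of its underside.

How it is judged (in metres and radians):
On the way:
1. the flap is lifted up against its top stop (value of joint guard above 1.23 rad), for 0.1 s.
At the end, for the whole second after the job is handed in: After having been up against its stop (above 1.23 rad), the flap is held still (under 0.1 rad/s) by the fingers (over 1 N), pointer within 0.08 rad of the yellow tab's centre line (its half width); tab shifted less than 6 mm; bin, wrench and fitting less than 20 mm (angle between the x axis of pointer and the x axis of mark, either way round below 0.08 rad and velocity of joint guard between -0.1 and 0.1 rad/s and contact force between the fingers and guard above 1 N and distance of mark from where it was at the start of the episode below 0.006 m and distance of each of bin, wrench, fitting from where it was at the start of the episode below 0.02 m); the arm keeps its last pose, push and grip.
It fails at once if the flap is dropped or slammed (faster than 2.5 rad/s) (velocity of joint guard above 2.5 rad/s or velocity of joint guard below -2.5 rad/s).
It fails at once if the yellow tab is shifted by 6 mm or more (distance of mark from where it was at the start of the episode above 0.006 m).
It fails at once if a bystander is shifted by 20 mm or more (distance of any of bin, wrench, fitting from where it was at the start of the episode above 0.02 m).
It also fails if it takes over 48 s, if anything falls off the work surface, if the arm or the gripper's body presses on something with over 40 N, if the wrist force passes 120 N, or if a joint passes its speed limit or range.

## Working session

There is one attempt and no reset: what is moved stays moved. The work goes in short steps, Python scripts to look and compute and a shell command to move; the robot and the scene stay as the last step left them, time stands still between calls to the robot, and variables do not carry over. Pictures are saved under pics/ and viewed, at most 10 in all, crops included, and the job is handed in when it is done.

```bash
mkdir -p pics; python3 - <<'E'
from rig import *
import cv2,json
for n in("scene","top"):
    im=capture(n); cv2.imwrite(f"pics/{n}0.png",im)
    m=camera_model(n); print(n,m)
s=sense(); print(s)
E
```

```text
scene {'fx': 583.1541293891412, 'fy': 583.1541293891412, 'cx': 328.07218261132147, 'cy': 242.20833216170143, 'world_from_camera': array([[ 8.00033301e-01, -5.00687717e-01,  3.30542776e-01,
         9.90607529e+02],
       [ 5.99911285e-01,  6.74307423e-01, -4.30599523e-01,
        -4.03717818e+02],
       [-7.29155508e-03,  5.42790300e-01,  8.39836605e-01,
         1.00469982e+03],
       [ 0.00000000e+00,  0.00000000e+00,  0.00000000e+00,
         1.00000000e+00]])}
top {'fx': 544.3136993202737, 'fy': 544.3136993202737, 'cx': 328.16470176054696, 'cy': 240.2820520808866, 'world_from_camera': array([[ 2.32595928e-02,  9.86553717e-01, -1.61773777e-01,
         4.00926077e+02],
       [-9.99441908e-01,  2.68272854e-02,  1.99040067e-02,
         7.05608802e+01],
       [ 2.39763231e-02,  1.61220533e-01,  9.86627121e-01,
         1.36307034e+03],
       [ 0.00000000e+00,  0.00000000e+00,  0.00000000e+00,
         1.00000000e+00]])}
{'time_s': 0.1, 'joints': array([ 9.28588038e-01,  3.13366411e-01,  1.49832231e+00,  2.24627960e-07,
        1.33097724e+00, -2.23402241e-01]), 'dq': array([-0.00111946, -0.00267132, -0.00209531,  0.0013504 , -0.00039966,
        0.0011145 ]), 'tau': array([ 2.88212439e-03, -4.12904584e+01, -2.60140657e+01, -8.99547035e-05,
        3.04346642e-03, -9.51435112e-06]), 'eef_pos': array([213.38472296, 479.44887581, 230.82104544]), 'ee_rot': array([-2.25181051e-04,  2.07875998e-01,  9.78155040e-01, -4.87122937e-04]), 'force': array([ 0.15672541, -0.21101633, -0.43224293]), 'wrist_torque': array([ 0.07017496, -0.01046319,  0.03216569]), 'grip_force': 0.0, 'grip_width': 1.0013365967744332}
```

View pics/scene0.png

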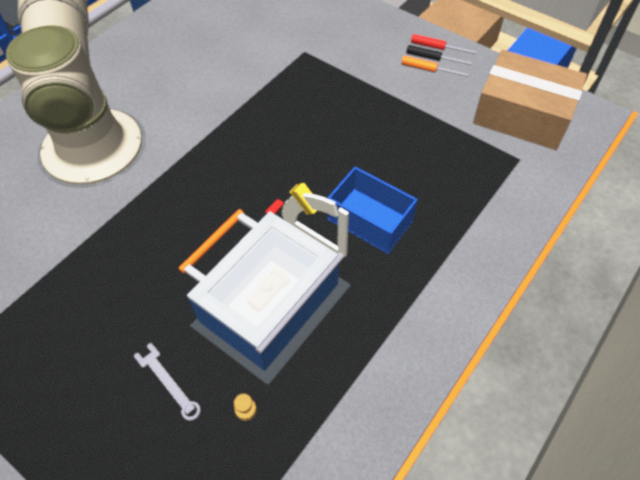

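View pics/top0.png

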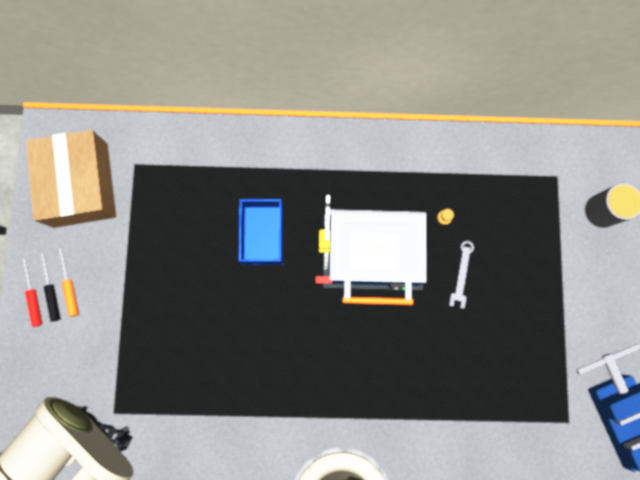

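The scene view shows the flap shut, with the orange handle from (183,268) to (240,212), the yellow tab near (303,198) and the red pointer at (275,208). In the top view the handle runs from (343,299) to (412,301), the tab is at (323,240), the bin at (260,232), the wrench at (462,275) and the fitting at (446,216).

```bash
cat > h.py <<'E'
import numpy as np, cv2
from rig import *
def ray(n,px):
    m=camera_model(n);T=m["world_from_camera"]
    d=T[:3,:3]@np.array([(px[0]-m["cx"])/m["fx"],-(px[1]-m["cy"])/m["fy"],-1.])
    return T[:3,3],d/np.linalg.norm(d)
def on_plane(n,px,p0,nv):
    o,d=ray(n,px);return o+d*(np.dot(np.array(p0)-o,nv)/np.dot(d,nv))
def onz(n,px,z): return on_plane(n,px,(0,0,z),(0,0,1.))
def tri(a,b):
    (o1,d1),(o2,d2)=ray("scene",a),ray("top",b)
    t=np.linalg.lstsq(np.c_[d1,-d2],o2-o1,rcond=None)[0]
    p,q=o1+t[0]*d1,o2+t[1]*d2
    return (p+q)/2,np.linalg.norm(p-q)
def mask(im,lo,hi,box):
    x0,y0,x1,y1=box;h=cv2.cvtColor(im,cv2.COLOR_BGR2HSV)
    m=cv2.inRange(h,np.array(lo),np.array(hi));k=np.zeros_like(m);k[y0:y1,x0:x1]=m[y0:y1,x0:x1]
    n,l,s,c=cv2.connectedComponentsWithStats(k)
    i=1+np.argmax(s[1:,4]);return (l==i).astype(np.uint8),c[i],s[i,4]
OR=((6,140,120),(17,255,255));YE=((20,130,100),(35,255,255));RE1=((0,150,90),(4,255,255))
E
python3 - <<'E'
from h import *
B={"scene":(170,170,350,290),"top":(305,180,430,315)}
c={}
for n in B:
    im=cv2.imread(f"pics/{n}0.png")
    for k,r in(("or",OR),("ye",YE),("re",RE1)):
        m,ce,a=mask(im,*r,B[n]);rc=cv2.minAreaRect(cv2.findNonZero(m))
        c[n,k]=ce;print(n,k,ce,a,rc)
        if k=="or":
            p=np.argwhere(m)[:,::-1];u=np.linalg.svd(p-ce,full_matrices=False)[2][0];t=(p-ce)@u
            e=[ce+u*t.min(),ce+u*t.max()];E=[onz(n,x,115) for x in e]
            d=E[1]-E[0];print(" ends",E,"len",np.linalg.norm(d),"mid",(E[0]+E[1])/2,onz(n,ce,115),"yaw",np.arctan(-d[0]/d[1]))
for k in("or","ye","re"): print(k,tri(c["scene",k],c["top",k]))
E
```

```text
scene or [212.43884892 241.84892086] 278 ((211.75001525878906, 242.25001525878906), (4.242640495300293, 71.41778564453125), 45.0)
 ends [array([471.56837171,  -4.62549711, 115.        ]), array([ 470.3456329 , -139.59862959,  115.        ])] len 134.97867084255634 mid [470.9570023  -72.11206335 115.        ] [470.95413316 -72.42877575 115.        ] yaw -0.009058879669912135
scene ye [301.92265193 196.35082873] 362 ((305.4863586425781, 198.11602783203125), (33.91519546508789, 18.30015754699707), 51.709835052490234)
scene re [274.92907801 205.90780142] 141 ((274.2500305175781, 207.25001525878906), (9.192388534545898, 19.798988342285156), 45.0)
top or [377.28481013 302.96835443] 158 ((377.46649169921875, 301.1891784667969), (71.14079284667969, 6.37775182723999), 1.6135388612747192)
 ends [array([463.44508919,  10.75566573, 115.        ]), array([ 463.47315704, -152.17344286,  115.        ])] len 162.92911101548682 mid [463.45912312 -70.70888857 115.        ] [463.4590485  -70.27578394 115.        ] yaw 0.0001722703080893927
top ye [376.73488372 300.4       ] 215 ((377.5036315917969, 300.3714904785156), (67.05834197998047, 3.341493606567383), 1.6365771293640137)
top re [318.47169811 279.11320755] 53 ((319.5, 279.0), (9.0, 8.0), 0.0)
or (array([464.76855622, -70.15994684, 105.96793675]), np.float64(2.8394256194035177))
ye (array([526.64988006,  -4.8356331 , 220.25362414]), np.float64(163.98748642043734))
re (array([512.08046847,  62.26855573, 113.16985516]), np.float64(8.485536199972746))
```

```bash
python3 - <<'E'
import cv2
a=cv2.imread("pics/scene0.png")[160:290,170:360];b=cv2.imread("pics/top0.png")[180:310,300:440]
a=cv2.resize(a,None,fx=3,fy=3,interpolation=cv2.INTER_CUBIC);cv2.imwrite("pics/crop1.png",a)
E
```

```text
(no output)
```

View pics/crop1.png

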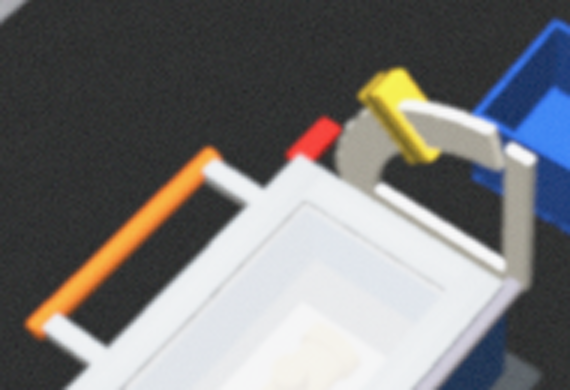

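The enlarged crop shows the handle from (30,325) to (210,155), the red pointer at (315,140), and the tab standing radially across the arc from (390,80) to (428,155). The orange and yellow masks mixed in the top view, so I'm redoing them with tighter boxes.

```bash
python3 - <<'E'
from h import *
W=((5,120,90),(36,255,255))
B={("scene","or"):(175,200,250,280),("top","or"):(335,292,420,312),("scene","ye"):(285,175,325,225),("top","ye"):(310,220,334,262)}
P={}
for (n,k),b in B.items():
    im=cv2.imread(f"pics/{n}0.png");m,ce,a=mask(im,*W,b);P[n,k]=(m,ce)
    p=np.argwhere(m)[:,::-1];u=np.linalg.svd(p-ce,full_matrices=False)[2][0];t=(p-ce)@u
    print(n,k,ce,a,cv2.minAreaRect(cv2.findNonZero(m)))
    if k=="or":
        E=[onz(n,ce+u*x,115) for x in(t.min(),t.max())];d=E[1]-E[0]
        print(" len",np.linalg.norm(d),"mid",(E[0]+E[1])/2,"yaw",np.arctan(-d[0]/d[1]))
H,e=tri(P["scene","or"][1],P["top","or"][1]);print("handle tri",H,e)
T,e=tri(P["scene","ye"][1],P["top","ye"][1]);print("tab tri",T,e)
h=np.r_[H[:2],115.]
for yaw in(-.02,0,.02):
    x=np.array([np.cos(yaw),np.sin(yaw),0]);y=np.array([-x[1],x[0],0]);O=h+205*x;O[2]=110
    r=T-O;print(yaw,"hinge",O,"tab r,y,ang",np.hypot(r@x,r[2]),r@y,np.arctan2(r[2],-r@x))
    for n in("scene","top"):
        q=on_plane(n,P[n,"ye"][1],O+y*121,y)-O;print("  ",n,np.hypot(q@x,q[2]),np.arctan2(q[2],-q@x))
    for px in((300,187),(312.7,211.7)):
        q=on_plane("scene",px,O+y*121,y)-O;print("   end",np.hypot(q@x,q[2]),np.arctan2(q[2],-q@x))
E
```

```text
scene or [210.6644385  240.22593583] 748 ((210.8780517578125, 240.3880157470703), (9.457903861999512, 87.03108978271484), 45.744056701660156)
 len 165.13752959061722 mid [465.94875853 -68.9496376  115.        ] yaw -0.006372828655272329
top or [377.4912892  300.50696864] 574 ((377.0308837890625, 300.23248291015625), (72.10050964355469, 8.655961990356445), 1.3971810340881348)
 len 165.28815583424765 mid [469.07294143 -69.74259393 115.        ] yaw -0.0017787230197672801
scene ye [301.80678851 196.52480418] 383 ((305.1901550292969, 198.09326171875), (34.39295196533203, 18.370685577392578), 52.69605255126953)
top ye [322.28640777 242.16504854] 206 ((323.5, 240.5), (25.0, 11.0), 90.0)
handle tri [468.12898597 -71.54568571 117.25243025] 2.738706341046167
tab tri [584.55071297  57.47969272 203.61469542] 6.0647553554899964
-0.02 hinge [673.08798734 -75.64541238 110.        ] tab r,y,ang 130.68224304546135 131.3278535276319 0.7985621661346818
   scene 137.5311785053032 0.8980468715143227
   top 1988.1841321823788 -1.6928627238279559
   end 158.38398927264691 0.9803102203426168
   end 104.1772254305708 0.922034003490457
0 hinge [673.12898597 -71.54568571 110.        ] tab r,y,ang 128.8790970124939 129.02537842904513 0.8130344667313899
   scene 134.10385518445557 0.8799670505130801
   top 1015.5147074192744 -1.659931128394133
   end 154.9189593775855 0.9674781243892785
   end 100.11936029601539 0.8907522651713026
0.02 hinge [673.08798734 -67.44595904 110.        ] tab r,y,ang 127.13521017706417 126.67129489940216 0.8276444831398886
   scene 130.71883663503976 0.8617313476051786
   top 537.9968814166934 -1.602408377226357
   end 151.48412920633245 0.9547131550526654
   end 96.16876049365604 0.8581982781887584
```

```bash
python3 -m crank '[[[-0.4,0.4,0,0,0,1,45],[-0.4,0.4,0,0,0,1,45],[-0.4,0.4,0,0,0,1,45],[-0.4,0.4,0,0,0,1,45],[-0.4,0.4,0,0,0,1,45],[-0.4,0.4,0,0,0,1,45],[0,0,0,0,0,1,45],[0,0,0,0,0,1,45]]]' 60
```

```text
time_s: 0.9
eef_pos: [296.2, 480.8, 230.8]
ee_rot: [0.0, 0.697, 0.717, -0.0]
force: [-0.2, -0.1, -0.0]
grip_width: 0.528
grip_force: 0.0
```

```bash
python3 -m crank '[[[-1,0.8,0,0,0,0.2,45],[-1,0.8,0,0,0,0,45],[-1,0.8,0,0,0,0,45],[-1,0.8,0,0,0,0,45],[-1,0.8,0,0,0,0,45],[-1,0.8,0,0,0,0,45],[-1,0.8,0,0,0,0,45],[-1,0.8,0,0,0,0,45]]]' && python3 -m crank '[[[-1,0,0,0,0,0,45],[-1,0,0,0,0,0,45],[-1,0,0,0,0,0,45],[-1,0,0,0,0,0,45],[-1,0,0,0,0,0,45],[-1,0,0,0,0,0,45],[-1,0,0,0,0,0,45],[-1,0,0,0,0,0,45]]]'
```

```text
time_s: 1.7
eef_pos: [458.6, 281.6, 231.0]
ee_rot: [-0.0, 0.705, 0.71, -0.0]
force: [0.4, 0.7, -0.3]
grip_width: 0.529
grip_force: 0.0
time_s: 2.5
eef_pos: [459.2, 81.8, 231.1]
ee_rot: [-0.0, 0.705, 0.71, -0.0]
force: [0.7, 0.3, -0.9]
grip_width: 0.526
grip_force: 0.0
```

```bash
python3 -m crank '[[[-1,0.35,0,0,0,0,45],[-1,0,0,0,0,0,45],[-1,0,0,0,0,0,45],[-1,0,0,0,0,0,45],[-1,0,0,0,0,0,45],[-1,0,0,0,0,0,45],[-0.1,0,1,0,0,0,45],[0,0,1,0,0,0,45]]]' && python3 - <<'E'
from h import *
for n in("scene","top"): cv2.imwrite(f"pics/{n}1.png",capture(n))
a=cv2.imread("pics/scene1.png")[110:310,130:390];b=cv2.imread("pics/top1.png")[210:340,300:450]
a=cv2.resize(a,(520,400));b=cv2.resize(b,(280,243))
o=np.zeros((400,800,3),np.uint8);o[:,:520]=a;o[:243,520:]=b;cv2.imwrite("pics/c2.png",o);print(sense()["eef_pos"])
E
```

```text
time_s: 3.3
eef_pos: [469.3, -70.5, 180.7]
ee_rot: [0.0, 0.705, 0.709, 0.0]
force: [-0.1, 0.3, 0.3]
grip_width: 0.529
grip_force: 0.0
[467.74180923 -69.2556546  178.63769272]
```

View pics/c2.png

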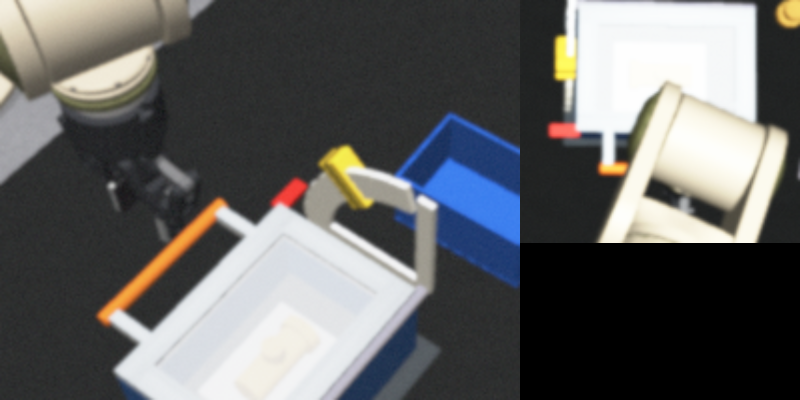

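The arm now hides the handle's middle in the top view. In the scene crop the two fingers, at (118,195) and (163,230), straddle the handle line above its centre, so I'm descending and closing.

```bash
python3 -m crank '[[[0,0,0.6,0,0,0,45],[0,0,0.7,0,0,0,45],[0,0,0.7,0,0,0,45],[0,0,0.7,0,0,0,45],[0,0,0.65,0,0,0,45],[0,0,0,0,0,0,45],[0,0,0,0,0,0,30],[0,0,0,0,0,0,20]]]' && python3 -m crank '[[[0,0,0,0,0,0,10],[0,0,0,0,0,0,0],[0,0,0,0,0,0,0],[0,0,0,0,0,0,0],[0,0,0,0,0,0,0],[0,0,0,0,0,0,0],[0,0,0,0,0,0,0],[0,0,0,0,0,0,0]]]' 60
```

```text
time_s: 4.2
eef_pos: [470.0, -69.8, 98.8]
ee_rot: [0.001, 0.705, 0.71, 0.0]
force: [-0.2, 0.2, -0.1]
grip_width: 0.237
grip_force: 0.0
time_s: 5.0
eef_pos: [468.4, -69.8, 98.8]
ee_rot: [-0.001, 0.704, 0.71, -0.001]
force: [-11.0, -0.3, 10.9]
grip_width: 0.143
grip_force: 58.5
```

```bash
python3 - <<'E'
import numpy as np
t=np.linspace(0,1.2,25);p=np.c_[-205*np.cos(t)+5*np.sin(t),205*np.sin(t)+5*np.cos(t)]
d=np.diff(p,axis=0)/25
for i in range(24): print(f"[0,{d[i,0]:.2f},{-d[i,1]:.2f},0,0,0,0],",end="\n" if i%8==7 else "")
E
```

```text
[0,0.02,-0.41,0,0,0,0],[0,0.04,-0.41,0,0,0,0],[0,0.06,-0.41,0,0,0,0],[0,0.08,-0.40,0,0,0,0],[0,0.10,-0.40,0,0,0,0],[0,0.12,-0.39,0,0,0,0],[0,0.14,-0.39,0,0,0,0],[0,0.16,-0.38,0,0,0,0],
[0,0.18,-0.37,0,0,0,0],[0,0.20,-0.36,0,0,0,0],[0,0.21,-0.35,0,0,0,0],[0,0.23,-0.34,0,0,0,0],[0,0.25,-0.33,0,0,0,0],[0,0.26,-0.31,0,0,0,0],[0,0.28,-0.30,0,0,0,0],[0,0.29,-0.29,0,0,0,0],
[0,0.31,-0.27,0,0,0,0],[0,0.32,-0.26,0,0,0,0],[0,0.33,-0.24,0,0,0,0],[0,0.34,-0.22,0,0,0,0],[0,0.36,-0.20,0,0,0,0],[0,0.37,-0.19,0,0,0,0],[0,0.37,-0.17,0,0,0,0],[0,0.38,-0.15,0,0,0,0],
```

```bash
python3 -m crank '[[[0,-0.04,-0.41,0,0,0,0],[0,0.02,-0.41,0,0,0,0],[0,0.06,-0.41,0,0,0,0],[0,0.08,-0.4,0,0,0,0],[0,0.1,-0.4,0,0,0,0],[0,0.12,-0.39,0,0,0,0],[0,0.14,-0.39,0,0,0,0],[0,0.16,-0.38,0,0,0,0]]]'
```

```text
time_s: 5.8
eef_pos: [485.2, -69.7, 178.1]
ee_rot: [-0.0, 0.705, 0.71, -0.001]
force: [0.9, -4.0, -3.7]
grip_width: 0.135
grip_force: 58.4
```

Forces are low and the tube is following, so I'm continuing up the arc.

```bash
python3 -m crank '[[[0,0.18,-0.37,0,0,0,0],[0,0.2,-0.36,0,0,0,0],[0,0.21,-0.35,0,0,0,0],[0,0.23,-0.34,0,0,0,0],[0,0.25,-0.33,0,0,0,0],[0,0.26,-0.31,0,0,0,0],[0,0.28,-0.3,0,0,0,0],[0,0.29,-0.29,0,0,0,0]]]' && python3 - <<'E'
from h import *
cv2.imwrite("pics/scene2.png",capture("scene"));s=sense();print(s["eef_pos"],s["force"])
cv2.imwrite("pics/c3.png",cv2.resize(cv2.imread("pics/scene2.png")[60:300,130:430],None,fx=2.5,fy=2.5))
E
```

```text
time_s: 6.6
eef_pos: [530.4, -69.7, 245.8]
ee_rot: [-0.002, 0.705, 0.71, -0.003]
force: [-19.6, -5.4, 14.7]
grip_width: 0.139
grip_force: 58.4
[531.63726448 -69.71119197 246.91600613] [-20.58045854  -4.07162749  17.61432887]
```

View pics/c3.png

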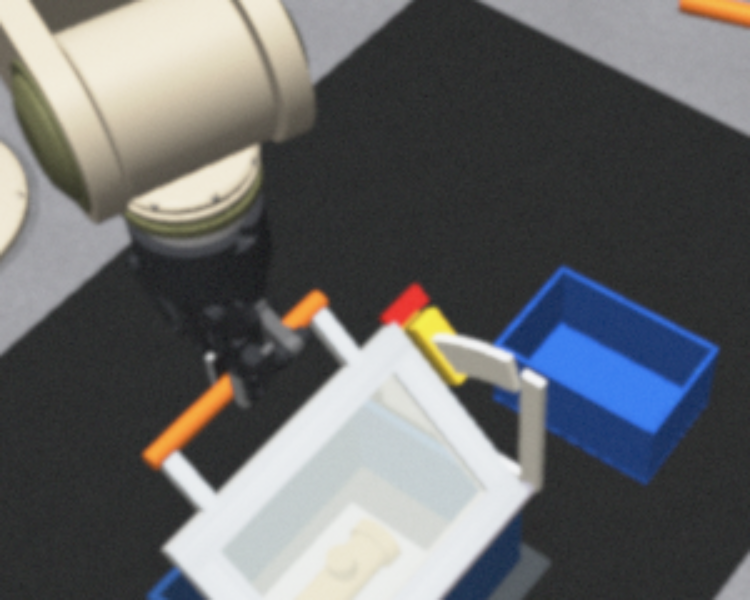

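The crop shows the flap about 0.8 rad up. The fingers hold the tube at (245,365), the red pointer is at (405,303) and the tab at (438,345). The force points outward from the hinge, so I'm easing the radius out by a couple of mm while going on.

```bash
python3 -m crank '[[[0,0.26,-0.32,0,0,0,0],[0,0.29,-0.29,0,0,0,0],[0,0.33,-0.24,0,0,0,0],[0,0.34,-0.22,0,0,0,0],[0,0.36,-0.2,0,0,0,0],[0,0.37,-0.19,0,0,0,0],[0,0,0,0,0,0,0],[0,0,0,0,0,0,0]]]'; python3 -c "
from rig import *
s=sense();print(s['eef_pos'],s['force'],s['grip_width'])"
```

```text
time_s: 7.45
eef_pos: [580.8, -69.6, 282.8]
ee_rot: [0.001, 0.705, 0.709, -0.001]
force: [-9.3, -4.7, 12.1]
grip_width: 0.138
grip_force: 61.3
[580.84846763 -69.58196927 282.76521748] [-9.25780198 -4.67626842 12.09672098] 0.13761685461090628
```

```bash
python3 -m crank '[[[0,0.19,-0.11,0,0,0,0],[0,0.19,-0.1,0,0,0,0],[0,0.19,-0.07,0,0,0,0],[0,0.19,-0.07,0,0,0,0],[0,0.19,-0.07,0,0,0,0],[0,0,0,0,0,0,0],[0,0,0,0,0,0,0],[0,0,0,0,0,0,0]]]'; python3 -m crank '[[[0,0.16,-0.05,0,0,0,0],[0,0.16,-0.05,0,0,0,0],[0,0,0,0,0,0,0],[0,0,0,0,0,0,0],[0,0,0,0,0,0,0],[0,0,0,0,0,0,0],[0,0,0,0,0,0,0],[0,0,0,0,0,0,0]]]'
```

```text
time_s: 8.25
eef_pos: [604.8, -69.1, 292.9]
ee_rot: [0.001, 0.705, 0.709, -0.0]
force: [-5.1, -4.4, 9.7]
grip_width: 0.136
grip_force: 61.5
time_s: 9.05
eef_pos: [613.1, -69.3, 295.2]
ee_rot: [0.001, 0.705, 0.709, -0.0]
force: [-3.4, -5.3, 6.5]
grip_width: 0.137
grip_force: 61.9
```

```bash
python3 -m crank '[[[0,0.16,-0.04,0,0,0,0],[0,0.16,-0.04,0,0,0,0],[0,0,0,0,0,0,0],[0,0,0,0,0,0,0],[0,0,0,0,0,0,0],[0,0,0,0,0,0,0],[0,0,0,0,0,0,0],[0,0,0,0,0,0,0]]]'; python3 -m crank '[[[0,0.16,-0.03,0,0,0,0],[0,0.16,-0.03,0,0,0,0],[0,0,0,0,0,0,0],[0,0,0,0,0,0,0],[0,0,0,0,0,0,0],[0,0,0,0,0,0,0],[0,0,0,0,0,0,0],[0,0,0,0,0,0,0]]]'
```

```text
time_s: 9.85
eef_pos: [613.9, -69.3, 295.3]
ee_rot: [-0.008, 0.705, 0.709, -0.008]
force: [-50.3, -5.8, 8.7]
grip_width: 0.135
grip_force: 63.0
time_s: 10.65
eef_pos: [614.3, -69.3, 295.4]
ee_rot: [-0.018, 0.706, 0.708, -0.017]
force: [-101.0, -5.6, 11.5]
grip_width: 0.136
grip_force: 65.5
```

The flap is on its stop: x force rose to −101 N with no further motion. I'm taking the pressure off and then measuring the angle from the images.

```bash
python3 -m crank '[[[0,-0.15,0.03,0,0,0,0],[0,-0.15,0.03,0,0,0,0],[0,-0.1,0.02,0,0,0,0],[0,-0.1,0.02,0,0,0,0],[0,0,0,0,0,0,0],[0,0,0,0,0,0,0],[0,0,0,0,0,0,0],[0,0,0,0,0,0,0]]]'; python3 - <<'E'
from h import *
for n in("scene","top"): cv2.imwrite(f"pics/{n}3.png",capture(n))
s=sense();print(s["eef_pos"],s["force"])
a=cv2.imread("pics/scene3.png")[100:300,170:390];b=cv2.imread("pics/top3.png")[180:330,290:440]
o=np.zeros((400,800,3),np.uint8);o[:,:440]=cv2.resize(a,(440,400));o[:360,440:]=cv2.resize(b,(360,360));cv2.imwrite("pics/c4.png",o)
E
```

```text
time_s: 11.45
eef_pos: [613.6, -69.4, 295.3]
ee_rot: [-0.003, 0.705, 0.709, -0.004]
force: [-23.0, -5.7, 7.9]
grip_width: 0.137
grip_force: 63.4
[613.5716119  -69.40043737 295.29965093] [-22.05990499  -5.41017973   7.4174894 ]
```

View pics/c4.png

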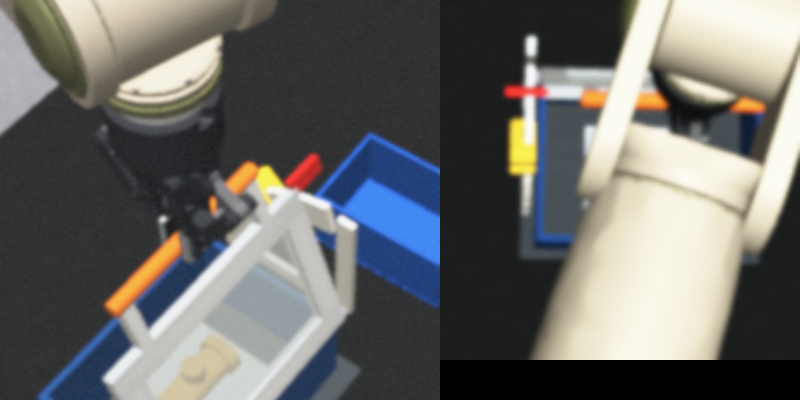

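The left half shows the flap nearly upright with the red pointer at about (305,172) and the tab partly hidden behind the frame. The right half shows the pointer at (525,92) and the tab at (523,147).

```bash
python3 - <<'E'
from h import *
W=((18,120,90),(36,255,255));O=np.array([673.,-70,110])
def rep(l,a,b):
    T,e=tri(a,b);r=T-O;print(l,np.round(T),"gap %.1f r %.0f y %.0f ang %.3f"%(e,np.hypot(r[0],r[2]),r[1],np.arctan2(r[2],-r[0])))
    for y in(121,132):
        q=on_plane("scene",a,O+[0,y,0],(0,1.,0))-O;print("   scene on y=%d: r %.0f ang %.3f"%(y,np.hypot(q[0],q[2]),np.arctan2(q[2],-q[0])))
for i in(0,1,3):
    s,t=(cv2.imread(f"pics/{n}{i}.png") for n in("scene","top"))
    bs=(255,160,345,230) ;bt=(305,205,334,290)
    rep(f"red{i}",mask(s,*RE1,bs)[1],mask(t,*RE1,bt)[1])
    if i<3:
        ms=mask(s,*W,bs)[0];mt=mask(t,*W,bt)[0]
        rep(f"tab{i}",cv2.minAreaRect(cv2.findNonZero(ms))[0],cv2.minAreaRect(cv2.findNonZero(mt))[0])
s=cv2.imread("pics/scene2.png");p=mask(s,*RE1,(255,160,345,230))[1];print("red2",p)
for y in(121,132):
    q=on_plane("scene",p,O+[0,y,0],(0,1.,0))-O;print(y,np.hypot(q[0],q[2]),np.arctan2(q[2],-q[0]))
E
```

```text
red0 [512.  62. 113.] gap 8.5 r 161 y 132 ang 0.020
   scene on y=121: r 156 ang 0.118
   scene on y=132: r 167 ang -0.017
tab0 [590.  57. 203.] gap 1.6 r 125 y 127 ang 0.843
   scene on y=121: r 129 ang 0.910
   scene on y=132: r 122 ang 0.750
red1 [513.  59. 117.] gap 3.5 r 160 y 129 ang 0.043
   scene on y=121: r 156 ang 0.120
   scene on y=132: r 166 ang -0.015
tab1 [589.  57. 203.] gap 0.9 r 125 y 127 ang 0.834
   scene on y=121: r 129 ang 0.910
   scene on y=132: r 122 ang 0.751
red3 [627.  60. 263.] gap 4.3 r 160 y 130 ang 1.279
   scene on y=121: r 169 ang 1.321
   scene on y=132: r 155 ang 1.238
red2 [291.8     181.31875]
121 165.91900948023272 0.8730333711959051
132 159.51698128379175 0.7486283689474225
```

Red pointer at the stop triangulates to 1.28 rad, radius 160 (as it must be), so the stop was passed above 1.23. The tab is at about 0.84 rad. Next I'm working out the way down.

```bash
python3 - <<'E'
import numpy as np
t=np.linspace(1.27,.83,17);p=np.c_[-205*np.cos(t)+5*np.sin(t),205*np.sin(t)+5*np.cos(t)]
for i,d in enumerate(np.diff(p,axis=0)/25): print(f"{d[0]:.2f},{-d[1]:.2f}",end="\n" if i%8==7 else "  ")
E
```

```text
-0.22,0.06  -0.21,0.07  -0.21,0.08  -0.21,0.08  -0.21,0.09  -0.21,0.09  -0.20,0.10  -0.20,0.10
-0.20,0.11  -0.19,0.12  -0.19,0.12  -0.19,0.13  -0.18,0.13  -0.18,0.14  -0.18,0.14  -0.17,0.15
```

```bash
python3 -m crank '[[[0,-0.3,0.06,0,0,0,0],[0,-0.26,0.07,0,0,0,0],[0,-0.21,0.08,0,0,0,0],[0,-0.21,0.08,0,0,0,0],[0,-0.21,0.09,0,0,0,0],[0,-0.21,0.09,0,0,0,0],[0,-0.2,0.1,0,0,0,0],[0,-0.2,0.1,0,0,0,0]]]'; python3 -m crank '[[[0,-0.2,0.11,0,0,0,0],[0,-0.19,0.12,0,0,0,0],[0,-0.19,0.12,0,0,0,0],[0,-0.19,0.13,0,0,0,0],[0,-0.18,0.13,0,0,0,0],[0,-0.18,0.14,0,0,0,0],[0,0,0,0,0,0,0],[0,0,0,0,0,0,0]]]'
```

```text
time_s: 12.35
eef_pos: [571.7, -69.4, 278.1]
ee_rot: [0.001, 0.705, 0.71, 0.0]
force: [-0.0, -5.0, 1.9]
grip_width: 0.134
grip_force: 61.6
time_s: 13.15
eef_pos: [543.0, -69.3, 257.9]
ee_rot: [-0.0, 0.705, 0.709, -0.001]
force: [-0.8, -6.2, 0.2]
grip_width: 0.134
grip_force: 62.3
```

Forces are small. I'm doing the last two rows and then checking pointer against tab.

```bash
python3 -m crank '[[[0,-0.18,0.14,0,0,0,0],[0,-0.17,0.15,0,0,0,0],[0,0,0,0,0,0,0],[0,0,0,0,0,0,0],[0,0,0,0,0,0,0],[0,0,0,0,0,0,0],[0,0,0,0,0,0,0],[0,0,0,0,0,0,0]]]'; python3 - <<'E'
from h import *
W=((18,120,90),(36,255,255));O=np.array([673.,-70,110])
s,t=capture("scene"),capture("top");cv2.imwrite("pics/scene4.png",s);cv2.imwrite("pics/top4.png",t)
bs=(255,150,345,230);bt=(305,200,336,290)
for k,r in(("red",RE1),("tab",W)):
    ms,mt=mask(s,*r,bs)[0],mask(t,*r,bt)[0]
    a,b=(cv2.minAreaRect(cv2.findNonZero(m))[0] for m in(ms,mt))
    T,e=tri(a,b);q=T-O;print(k,np.round(a),np.round(b),np.round(T),"gap %.1f r %.0f y %.0f ang %.3f"%(e,np.hypot(q[0],q[2]),q[1],np.arctan2(q[2],-q[0])))
    print("  on known y:",[round(float(np.arctan2(*(lambda v:(v[2],-v[0]))(on_plane(n,c,O+[0,130 if k=="red" else 127,0],(0,1.,0))-O))),3) for n,c in(("scene",a),)])
print(sense()["eef_pos"],sense()["force"])
o=np.zeros((600,800,3),np.uint8);o[:600,:480]=cv2.resize(s[150:250,250:330],(480,600),interpolation=2);o[:480,480:]=cv2.resize(t[200:290,300:360],(320,480),interpolation=2)
cv2.imwrite("pics/c5.png",o)
E
```

```text
time_s: 13.95
eef_pos: [534.0, -69.4, 250.6]
ee_rot: [-0.001, 0.705, 0.71, -0.001]
force: [-1.1, -5.2, -0.6]
grip_width: 0.135
grip_force: 61.5
red [293. 183.] [324. 251.] [564.  56. 227.] gap 0.4 r 160 y 126 ang 0.822
  on known y: [0.777]
tab [307. 198.] [324. 238.] [594.  57. 208.] gap 1.7 r 125 y 127 ang 0.894
  on known y: [0.877]
[534.04524163 -69.41047311 250.57605393] [-0.98185851 -5.48250279 -0.48890934]
```

View pics/c5.png

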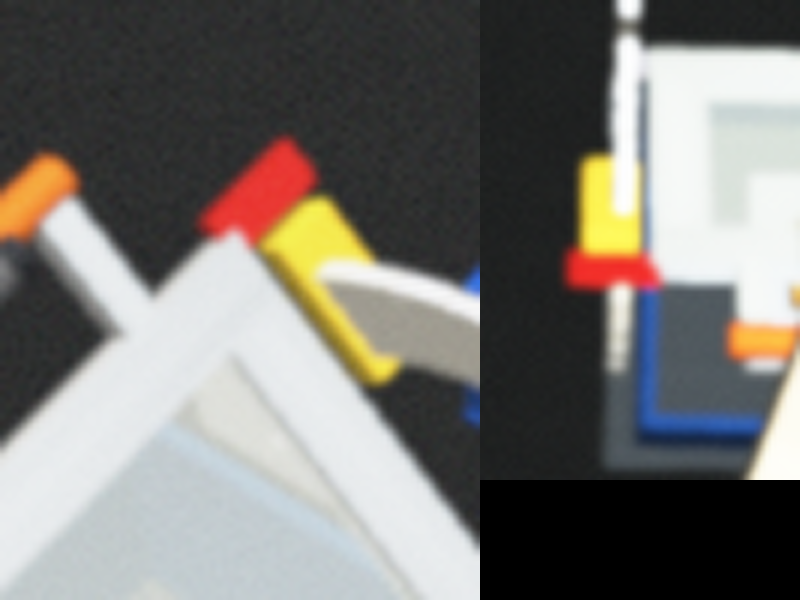

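The left half shows the red pointer bar around (260,190) lying across the outer end of the tab (300,270). The right half shows the pointer at (610,268), at the lower end of the tab (610,205). The flap frame now hides part of the tab, so I'm keeping the unoccluded 0.84 rad. The flap reads about 0.82, so I'm raising it by 0.02 rad and letting it settle.

```bash
python3 -m crank '[[[0,0.06,-0.06,0,0,0,0],[0,0.06,-0.05,0,0,0,0],[0,0,0,0,0,0,0],[0,0,0,0,0,0,0],[0,0,0,0,0,0,0],[0,0,0,0,0,0,0],[0,0,0,0,0,0,0],[0,0,0,0,0,0,0]]]'; python3 - <<'E'
from h import *
O=np.array([673.,-70,110]);s,t=capture("scene"),capture("top")
a,b=(cv2.minAreaRect(cv2.findNonZero(mask(i,*RE1,bx)[0]))[0] for i,bx in((s,(255,150,345,230)),(t,(305,200,336,290))))
T,e=tri(a,b);q=T-O;print(T,e,np.hypot(q[0],q[2]),np.arctan2(q[2],-q[0]))
i0=cv2.imread("pics/top0.png")
for n,im,bx in(("bin",None,None),):
    d0,d1=(cv2.cvtColor(x,cv2.COLOR_BGR2GRAY).astype(int) for x in(i0,t))
    for nm,(x0,y0,x1,y1) in dict(bin=(230,190,292,270),wrench=(445,235,480,312),fit=(432,205,460,228)).items():
        print(nm,np.abs(d0-d1)[y0:y1,x0:x1].mean())
u=sense();print(u["eef_pos"],u["force"],u["grip_force"])
E
```

```text
time_s: 14.85
eef_pos: [537.0, -69.4, 253.3]
ee_rot: [-0.001, 0.705, 0.71, -0.001]
force: [0.3, -6.3, 0.3]
grip_width: 0.131
grip_force: 61.5
[568.00685228  55.32645341 231.87082912] 2.013715042449639 160.8603744173894 0.859656963600288
bin 10.418548387096774
wrench 21.05417439703154
fit 12.45496894409938
[536.99204346 -69.41724254 253.27404338] [-0.39704113 -5.58211505 -0.45450238] 61.50554537773132
```

```bash
python3 -c "
from rig import *
print(finish_job())"
```

```text
the job is handed in; nothing more can be done
None
```

I lifted the flap onto its top stop, which I measured at about 1.28 rad, then lowered it and handed the job in with the gripper still holding it at about 0.84–0.86 rad, against about 0.84 rad for the yellow tab; the hand-in returned no verdict, and nothing touched the bin, wrench or fitting as far as I could tell, though my picture check of them was inconclusive.

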